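# Set the die in the tile punch and hold the punch rod through guide and die

## Robot

A 6-joint arm with a two-finger parallel gripper is mounted at the origin on the work surface. World frame = base frame: x ahead of the robot, y to its left, z up, the work surface at z = 0. Lengths are in mm, angles in rad, forces in N, time in s.
With the tool pointing down it reaches from about 250 to 725 mm from the base axis. Payload 4 kg.
Tool frame: the origin (TCP) lies on the centre line of the jaws, within the pads' length; the fingertips stand 8 mm ahead of it and the grasp point (between the pads) lies 11 mm behind it; z points along the fingers, y is the line along which they close (so a half turn about z gives the same grasp; the last joint's range is limited). The gripper opens to 85 mm and grips with 20 to 120 N. Pads are 22 mm wide; open, the fingers measure 114 mm over their backs; the gripper's body (76 mm by 85 mm) begins 54 mm behind the grasp point. The pads swing forward as they close: fully open they stand 13 mm farther back than shut.
Start: joints at [1.287, 0.241, 0.005, 1.335, 0, 1.571], TCP at [140.001, 479.999, 239.306] pointing down, gripper open.
Joint ranges: [-2.72, 2.72], [-1.05, 1.87], [-1.09, 1.28], [-1.99, 2.15], [-1.42, 1.44], [-3.14, 3.14]. Speed limits (rad/s): [2.79, 2.79, 3.14, 3.14, 3.14, 3.14].

## Interface

Orientations are given as a unit quaternion [x, y, z, w].
In Python, from station import r gives the robot as it stands.
- The arm moves only by the tool servo_tool, never from a script. Its argument "motion" is one flat list of numbers, 7 for each row, row after row: the shift along the tool's x, y, z in m, then the turn, a rotation vector about the tool's x, y, z in rad, then the finger opening in m, from 0 to 0.0854. A call has 1 to 10 rows; each row is the pose to reach, as a shift and turn from the pose commanded when the call began, along the tool's axes at that moment; what a row does not reach only later rows make up. A row lasts 1/10 s, in which the tool goes at most 50 mm and 8.59 degrees, less where a joint would pass 70% of its speed; a pose out of reach is approached as far as the arm can. A call with a gripper value outside its range is refused whole. The fingers move at their own pace and stop on an object; "force" is the grip in N (left out, the last holds). Time passes only in rows, so rows that repeat a pose let the fingers close. It gives the time, the measured TCP pose, the force, the opening and the grip force at its end, in the units of the state.
- r.observe(): the state, without advancing time (a new reading comes with each control period).
- r.read_camera(name): name is "scene" or "top"; returns a dict with "image" (420x560x3 uint8, blue, green, red), "fx", "fy", "cx", "cy" (pixels), "camera_from_world" (4x4, takes a point from world to camera coordinates). Camera axes: x right, y down, z forward; pixel columns grow to the right and rows downward; lengths in mm; the calibration is good to about 2 mm. A picture is of the moment at which its call begins. There is no depth.
- r.sign_off(): hands the job in; it is judged then, once.
The state is a dict: "time_s": time; "q": joint angles; "dq": joint speeds; "joint_efforts": joint torques, N m; "eef_pos": TCP position; "tool_rot": TCP orientation; "wrist_force": force on the tool from outside, world axes, zero at the start; "ft_torque": the same for the moment, N m; "opening": opening from 0.0 (shut) to 1.0 (fully open); "grasp_force": force on a finger pad.
Only numpy, scipy, OpenCV 4.12 (cv2) and the standard library are available. Lean on these libraries where they do the work, as an engineer would, in place of code of your own. Each camera call takes 0.05 s, during which the arm holds its last target. There are 200 camera calls.

## Task

Seat the aluminium die flat and fully home in the matching stepped pocket of the bench tile punch, and let go of it. Then take the punch rod (the tool with the square wooden grip) out of the wooden rack, thread it down through the guide hole in the overhanging arm and on through the die's hole, and finish while still holding it there: upright and still, its tip well out below the die, its collar lifted about a finger's width (15 mm) off the arm so that only the gripper carries it. Leave everything else on the table where it stands.

Things in the scene. Friction and masses are not known exactly. Their poses are not given: they have to be found in the camera images.
- die_lug (a point): Centre of the die's grip lug, half-way up it. The lug stands on the die's wide half: 40 long (x), 22 wide (y: pinch here), 36 tall, centre 34 above the die's underside. Loose aluminium die, 0.34 to 0.5 kg, flat on the table at the start. Axes: x along the die from wide to narrow half, y across, z up.
- die_bush (a point): Centre of the die's 16 mm through hole, at the die's underside. Axes as die_lug, whose point is (-88, 0, +34) mm from here. The die plate is 16 thick and stepped in plan: narrow half 44 wide, x +25 to -60; wide half 64 wide, x -60 to -130.
- pocket_seat (a point): Point on the punch's pocket floor exactly below the guide hole, 36 mm above the table. With the die home die_bush lies here and both x axes point the same way. Pocket 12 deep (rim 48 above the table; the die stands 4 proud), the die's stepped outline plus 1.5 mm on every side. Below this point an open shaft 44 square goes down to the table for the rod's tip.
- press: The tile punch: fixed grey base, x -145 to +90, y -55 to +55. Origin on the table below the guide hole; x towards the column (x 40 to 75, 50 wide, top 130 mm up), z up. Its arm covers the pocket's narrow end (x down to -22, y -22 to 22), underside 105, top 127 mm up: the die's narrow end goes in level under the arm, from the -x end, and then down.
- guide_mouth (a point): Centre of the upper mouth of the guide hole through the punch's arm, 127 mm above the table. Vertical hole, 15 mm across, 22 mm deep. Axes as press. The seated die's hole starts 75 mm below this point.
- rod_grip (a point): Point on the punch rod's axis in its square wooden grip (18 x 18 mm, 50 tall), about half-way up the grip: pinch here. It is 158 mm above the tip, 33 mm above the collar's underside. The rod is 181 mm long, 0.13 to 0.25 kg. Axes: z up along the rod, x and y square to the grip's flats. It starts upright in one of the rack's two holes.
- rod_collar (a point): Centre of the underside of the rod's collar (a disc 28 mm across, 6 thick, below the grip), 125 mm above the tip. Axes as rod_grip.
- rod_tip (a point): Lowest point of the steel rod: a 6 mm flat end that tapers out to the 12 mm shaft over 10 mm. Axes as rod_grip.
- rack: Fixed wooden rack, 130 (x) by 70 (y), top 140 mm above the table, with two 15 mm holes at x -30 and +30 in which the rod and the trimmer hang by their collars. Origin on the table under its centre. Pull the rod straight up 130 mm before moving it sideways.
- trimmer: Leave alone: small trimming tool with a round wooden knob (26 mm ball), hanging in the rack's other hole; its top is 44 mm above the rack. Origin at its tip, 85 mm below the rack's top.
- bowl: Leave alone: blue glazed bowl, 130 across, 60 tall. Origin under its centre.
- jar_a: Leave alone: glass jar, 60 across, 85 tall. Origin under its centre.
- jar_b: Leave alone: amber glass jar, 66 across, 95 tall. Origin under its centre.
- cup: Leave alone: white cup, 68 across, 60 tall. Origin under its centre.
- rib: Leave alone: flat wooden rib 45 x 90 x 8 lying on the table between bowl and punch. Origin under its centre.
Not all that is in view belongs to the job. Of the things like the part that bears die_lug, leave any that is blue or green; of the rest the larger one is meant.

How it is judged:
By the outcome, as a careful person would: the job done as asked, in the order asked, and still so for the second after the job is handed in, while the arm keeps its last pose, push and grip.
It also fails if it takes over 66 s, if anything falls off the work surface, if the arm or the gripper's body presses on something with over 40 N, if the wrist force passes 120 N, or if a joint passes its speed limit or range.

## Working session

There is one attempt and no reset: what is moved stays moved. The work goes in short steps, Python scripts to look and compute and a tool call to move; the robot and the scene stay as the last step left them, time stands still between calls to the robot, and variables do not carry over. Pictures are saved under pics/ and viewed, at most 10 in all, crops included, and the job is handed in when it is done.

Besides the shell and the picture viewer there is one more tool, called after ">>>" as name(argument=value, ...) on one line, values as JSON. servo_tool: Moves the arm, as the interface text tells. Its arguments: {"type":"object","properties":{"motion":{"type":"array"},"force":{"type":"number"}},"required":["motion"]}

```bash
mkdir -p pics; ls; python3 - <<'E'
from station import r
import cv2,numpy as np
s=r.observe();print(s)
for n in("scene","top"):
    c=r.read_camera(n);cv2.imwrite(f"pics/{n}0.png",c["image"]);print(n,c["fx"],c["fy"],c["cx"],c["cy"],c["camera_from_world"].tolist() if hasattr(c["camera_from_world"],'tolist') else c["camera_from_world"])
E
```

```text
pics
{'time_s': 0.0, 'q': array([ 1.28698929e+00,  2.41414258e-01,  3.68986656e-03,  1.33517059e+00,
       -3.03986242e-06,  1.57079466e+00]), 'dq': array([-0.00051142,  0.0003282 , -0.00061717, -0.00058824,  0.00124147,
       -0.00090055]), 'joint_efforts': array([-1.37337778e-03, -3.72316325e+01,  2.52408886e+01,  1.68764050e-02,
        5.23605377e-05,  9.35322561e-06]), 'eef_pos': array([139.83329834, 479.40219222, 238.3991719 ]), 'tool_rot': array([ 1.41426848e-01,  9.89948153e-01, -1.03899380e-03, -1.46900059e-04]), 'wrist_force': array([-0.20338075,  0.45572264,  0.66376346]), 'ft_torque': array([ 0.00906203, -0.02343759,  0.00713728]), 'grasp_force': 0.0, 'opening': 1.002208420960543}
scene 392.5205653725725 392.5205653725725 278.1413200982308 211.72037093716054 [[-0.7502578975184419, 0.6611137475666186, 0.00645755291335661, 455.07297491061865], [0.3581597614432635, 0.4146249039936961, -0.8365451418011598, -82.3519105018346], [-0.5557289559615479, -0.6253117636560498, -0.5478599508444182, 1486.7861339994558], [0.0, 0.0, 0.0, 1.0]]
top 473.40937497985396 473.40937497985396 276.6169850297921 202.50429359830466 [[-0.011755605940894082, -0.9998942637474718, -0.008559617623721701, -66.39647098289704], [-0.9898198395818675, 0.01285057082831621, -0.1417446577459366, 576.6155800986237], [0.14183966616954752, 0.006806185002506205, -0.9898662459881249, 1235.358494442165], [0.0, 0.0, 0.0, 1.0]]
```

View pics/top0.png

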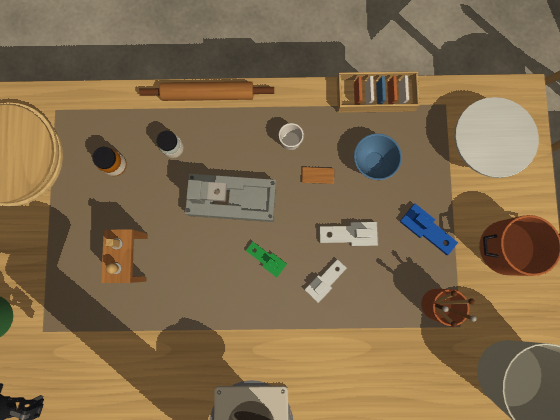

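View pics/scene0.png

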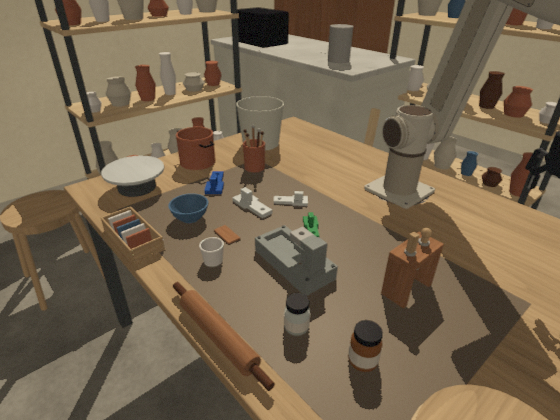

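Top view candidates: large pale die (348,233), small pale die (326,280), blue (428,228), green (265,258). Blue and green are excluded, and of the pale pair the one at (348,233) is larger. The punch is at (231,198), with its column at the left (+y) end. The rack is at (118,256). I'll confirm in enlarged crops.

```bash
python3 - <<'E'
import cv2,numpy as np
t=cv2.imread("pics/top0.png")
a=cv2.resize(t[205:305,300:400],(600,600),interpolation=cv2.INTER_CUBIC)
cv2.imwrite("pics/die.png",a)
a=cv2.resize(t[160:235,175:285],None,fx=7,fy=7,interpolation=cv2.INTER_CUBIC);cv2.imwrite("pics/press.png",a)
a=cv2.resize(t[220:290,90:160],None,fx=8,fy=8,interpolation=cv2.INTER_CUBIC);cv2.imwrite("pics/rack.png",a)
E
```

```text
(no output)
```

View pics/die.png

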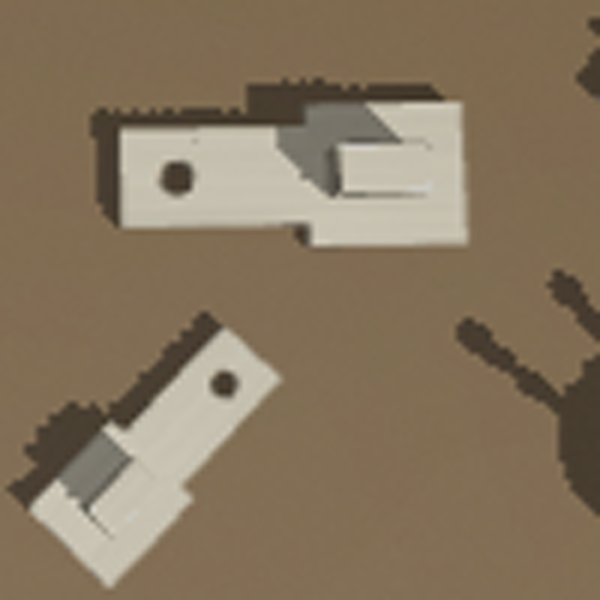

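View pics/press.png

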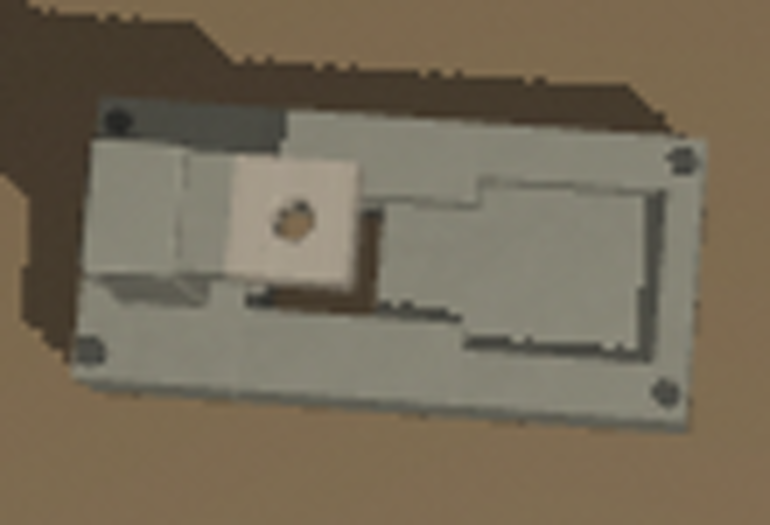

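View pics/rack.png

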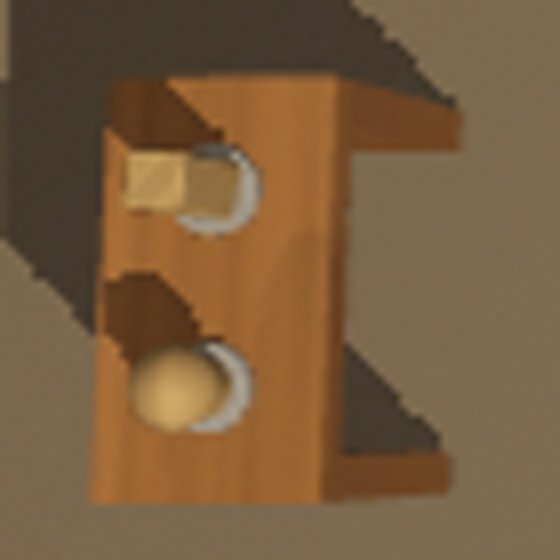

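The crops confirm the larger pale die: hole at about (329,234), narrow end to the left (+y), lug at about (364,233). The punch guide mouth is near (216.5,191). The square-grip rod is in the rack's upper hole at about (110,242), and the round trimmer knob below it is to be left alone. Next I fit the poses from corner points at known heights.

```bash
cat > h.py <<'E'
import numpy as np
from scipy.optimize import least_squares
from scipy.spatial.transform import Rotation as R
from station import r
T=dict(fx=473.409375,cx=276.616985,cy=202.504294)
M=np.array([[-0.011755605940894082,-0.9998942637474718,-0.008559617623721701,-66.39647098289704],[-0.9898198395818675,0.01285057082831621,-0.1417446577459366,576.6155800986237],[0.14183966616954752,0.006806185002506205,-0.9898662459881249,1235.358494442165]])
def proj(P): 
    c=np.asarray(P)@M[:,:3].T+M[:,3]; return c[:,:2]/c[:,2:]*T['fx']+[T['cx'],T['cy']]
def uncrop(p,s,off): return (np.asarray(p,float)+.5)/s-.5+np.array(off)
def place(p,L):
    L=np.asarray(L,float);c,s=np.cos(p[2]),np.sin(p[2])
    return np.c_[p[0]+c*L[:,0]-s*L[:,1],p[1]+s*L[:,0]+c*L[:,1],L[:,2]]
def fit(L,uv,x0):
    o=least_squares(lambda p:(proj(place(p,L))-uv).ravel(),x0,x_scale=[100,100,1],loss='soft_l1')
    return o.x,(proj(place(o.x,L))-uv)
def step(cmd,cyaw,tgt,tyaw):
    """cmd, tgt TCP mm; yaw = world angle of tool y (tool down). -> tool shift m, turn about tool z"""
    y=np.array([np.cos(cyaw),np.sin(cyaw),0]);z=np.array([0,0,-1]);x=np.cross(y,z)
    d=(np.asarray(tgt,float)-cmd)/1000
    return np.round([d@x,d@y,d@z],4), round(-(tyaw-cyaw),4)
E
python3 - <<'E'
from h import *
np.set_printoptions(precision=1,suppress=True)
L=[(25,-22,16),(25,22,16),(-130,-32,16),(-130,32,16),(-60,32,16),(0,0,16),(-68,-11,52),(-108,-11,52),(-108,11,52),(-68,11,52)]
uv=uncrop([(120,127),(120,228),(462,102),(468,244),(311,244),(177,178),(338,145),(432,143),(434,191),(340,193)],6,(300,205))
p,e=fit(L,uv,[430,-200,1.57]);print('die',p[:2],p[2].round(4));print(e.T)
L=[(90,-55,48),(-145,-55,48),(90,55,48),(-145,55,48),(0,0,127),(22,-22,127),(-22,-22,127),(-22,22,127),(22,22,127),(75,-25,130),(40,-25,130),(75,25,130),(-131.5,-33.5,48),(-58.5,-33.5,48),(-131.5,33.5,48)]
uv=uncrop([(100,97),(707,140),(72,375),(689,420),(293,220),(232,155),(360,160),(352,288),(225,278),(93,140),(185,148),(85,272),(665,190),(478,180),(655,360)],7,(175,160))
p,e=fit(L,uv,[480,50,1.57]);print('press',p[:2],p[2].round(4));print(e.T)
L=[(-65,35,140),(65,35,140),(65,-35,140),(-65,-35,140)]
uv=uncrop([(92,500),(110,75),(340,75),(322,500)],8,(90,220))
p,e=fit(L,uv,[350,280,0]);print('rack',p[:2],p[2].round(4));print(e.T);print(place(p,[(30,0,0),(-30,0,0)]))
uv=uncrop([(125,153),(187,150),(187,208),(127,210),(217,191)],8,(90,220))
p,e=fit([(9,9,196),(9,-9,196),(-9,-9,196),(-9,9,196),(0,0,146)],uv,[350,280,0]);print('rod',p[:2],p[2].round(4));print(e.T)
E
```

```text
die [ 490.8 -215.1] 1.5718
[[ 0.1  0.5 -0.1 -0.1  0.2  0.   0.1 -0.4 -0.4  0.1]
 [ 0.3 -0.3  0.1 -0.1  0.3 -0.2 -0.2 -0.1  0.2  0.1]]
press [594.7  77.5] 1.4926
[[ 0.1 -0.1  0.3 -0.2 -0.   0.8 -0.2 -0.5  0.2 -0.3  0.3 -1.   0.4  0.1
   0.1]
 [ 0.3 -0.3  0.8  0.1 -0.   0.2  0.6 -0.6 -0.3 -0.4 -0.7  0.2  0.  -0.3
   0.4]]
rack [435.9 319.7] -0.0075
[[-0.   0.3 -0.2 -0.1]
 [ 0.2 -0.  -0.2  0. ]]
[[465.9 319.5   0. ]
 [405.9 320.    0. ]]
rod [464.8 318.9] 0.044
[[ 0.1  0.   0.1 -0.1 -0.2]
 [-0.2 -0.2  0.2  0.4 -0.1]]
```

```bash
python3 - <<'E'
from h import *
print(step([140,480,239.3],1.2870,[491,-301,150],0))
E
```

```text
(array([-0.5556, -0.6515,  0.0893]), 1.287)
```

>>> servo_tool(motion=[-0.5556,-0.6515,0.0893,0,0,1.287,0.07,-0.5556,-0.6515,0.0893,0,0,1.287,0.07,-0.5556,-0.6515,0.0893,0,0,1.287,0.07,-0.5556,-0.6515,0.0893,0,0,1.287,0.07,-0.5556,-0.6515,0.0893,0,0,1.287,0.07,-0.5556,-0.6515,0.0893,0,0,1.287,0.07,-0.5556,-0.6515,0.0893,0,0,1.287,0.07,-0.5556,-0.6515,0.0893,0,0,1.287,0.07,-0.5556,-0.6515,0.0893,0,0,1.287,0.07,-0.5556,-0.6515,0.0893,0,0,1.287,0.07])

```text
time_s: 1.1
eef_pos: [344.0, 24.4, 187.3]
tool_rot: [0.708, 0.707, 0.0, 0.0]
wrist_force: [1.7, 0.6, 0.0]
opening: 0.819
grasp_force: 0.0
```

>>> servo_tool(motion=[-0.325,0.146,0.037,0,0,0,0.06,-0.325,0.146,0.037,0,0,0,0.06,-0.325,0.146,0.037,0,0,0,0.06,-0.325,0.146,0.037,0,0,0,0.06,-0.325,0.146,0.037,0,0,0,0.06,-0.325,0.146,0.037,0,0,0,0.06,-0.325,0.146,0.037,0,0,0,0.06,-0.325,0.146,0.037,0,0,0,0.06,-0.325,0.146,0.037,0,0,0,0.06])

```text
time_s: 2.0
eef_pos: [489.4, -299.7, 148.9]
tool_rot: [0.708, 0.706, -0.0, -0.001]
wrist_force: [-0.0, 0.1, -0.0]
opening: 0.699
grasp_force: 0.0
```

```bash
python3 - <<'E'
from h import *
import cv2
s=r.observe();print(s['eef_pos'],s['tool_rot'],s['q'],s['wrist_force'])
c=r.read_camera("top")["image"];d=r.read_camera("scene")["image"]
a=cv2.resize(c[180:290,300:440],(760,597),interpolation=cv2.INTER_CUBIC)
b=cv2.resize(d[150:250,200:340],(560,400),interpolation=cv2.INTER_CUBIC)
cv2.imwrite("pics/hover.png",b)
E
```

```text
[ 489.40492813 -299.68968689  148.86751048] [ 7.07940475e-01  7.06270992e-01 -2.22396219e-04 -1.23293161e-03] [-5.49530308e-01  4.39314889e-01  4.93556908e-02  1.18333849e+00
  1.46715800e-04  1.02362684e+00] [-0.03761383  0.09503691 -0.00052964]
```

View pics/hover.png

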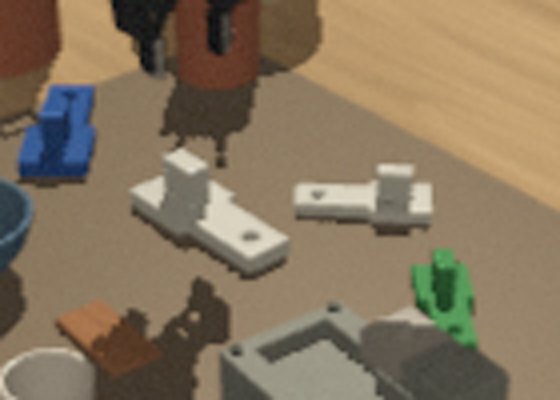

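The scene crop shows the gripper (about (180,40)) over the large pale die's lug (185,185). The small pale die at (365,200) is clearly smaller. Descending now.

>>> servo_tool(motion=[-0.0005,0.001,0.04,0,0,0,0.06,-0.001,0.0015,0.075,0,0,0,0.06,-0.001,0.0015,0.1,0,0,0,0.06,-0.001,0.0015,0.115,0,0,0,0.06,-0.001,0.0015,0.121,0,0,0,0.06,-0.001,0.0015,0.121,0,0,0,0.06,-0.001,0.0015,0.121,0,0,0,0.06])

```text
time_s: 2.8
eef_pos: [492.1, -299.3, 30.9]
tool_rot: [0.707, 0.707, 0.0, 0.001]
wrist_force: [-0.0, -0.4, 0.4]
opening: 0.698
grasp_force: 0.0
```

>>> servo_tool(motion=[-0.001,-0.001,0.003,0,0,0,0.06,-0.001,-0.001,0.003,0,0,0,0.03,-0.001,-0.001,0.003,0,0,0,0.02,-0.001,-0.001,0.003,0,0,0,0.0,-0.001,-0.001,0.003,0,0,0,0.0,-0.001,-0.001,0.003,0,0,0,0.0,-0.001,-0.001,0.003,0,0,0,0.0,-0.001,-0.001,0.003,0,0,0,0.0], force=50)

```text
time_s: 3.6
eef_pos: [490.9, -301.0, 27.0]
tool_rot: [0.707, 0.707, 0.0, 0.001]
wrist_force: [0.7, -0.7, 5.8]
opening: 0.247
grasp_force: 50.3
```

>>> servo_tool(motion=[0,0,-0.006,0,0,0,0,0,0,-0.018,0,0,0,0,0,0,-0.033,0,0,0,0,0,0,-0.048,0,0,0,0,0,0,-0.06,0,0,0,0,0,0,-0.065,0,0,0,0,0,0,-0.065,0,0,0,0,0,0,-0.065,0,0,0,0], force=90)

```text
time_s: 4.4
eef_pos: [489.8, -300.3, 90.9]
tool_rot: [0.707, 0.707, -0.0, -0.001]
wrist_force: [-0.2, -0.2, -5.7]
opening: 0.249
grasp_force: 88.3
```

>>> servo_tool(motion=[0.02,0.008,0,0,0,0.01,0,0.055,0.023,0,0,0,0.02,0,0.095,0.04,0,0,0,0.035,0,0.135,0.057,0,0,0,0.05,0,0.17,0.072,0,0,0,0.065,0,0.2,0.085,0,0,0,0.079,0,0.217,0.092,0,0,0,0.079,0,0.217,0.092,0,0,0,0.079,0,0.217,0.092,0,0,0,0.079,0])

```text
time_s: 5.3
eef_pos: [581.5, -83.3, 90.4]
tool_rot: [0.734, 0.679, -0.001, -0.001]
wrist_force: [0.9, 0.1, -4.5]
opening: 0.241
grasp_force: 88.4
```

```bash
python3 - <<'E'
from h import *
import cv2
s=r.observe();print(s['eef_pos'],R.from_quat(s['tool_rot']).as_matrix()[:,1],s['wrist_force'])
c=r.read_camera("top")["image"];d=r.read_camera("scene")["image"]
cv2.imwrite("pics/t2.png",c);cv2.imwrite("pics/s2.png",d)
a=cv2.resize(c[150:260,180:320],(760,597),interpolation=cv2.INTER_CUBIC)
b=cv2.resize(d[180:300,220:360],(700,600),interpolation=cv2.INTER_CUBIC)
cv2.imwrite("pics/t2c.png",a);cv2.imwrite("pics/s2c.png",b)
E
```

```text
[581.52893324 -83.26925744  90.37931988] [ 0.99696655 -0.07779556 -0.00235553] [ 0.88863675  0.11040074 -4.51658385]
```

View pics/s2c.png

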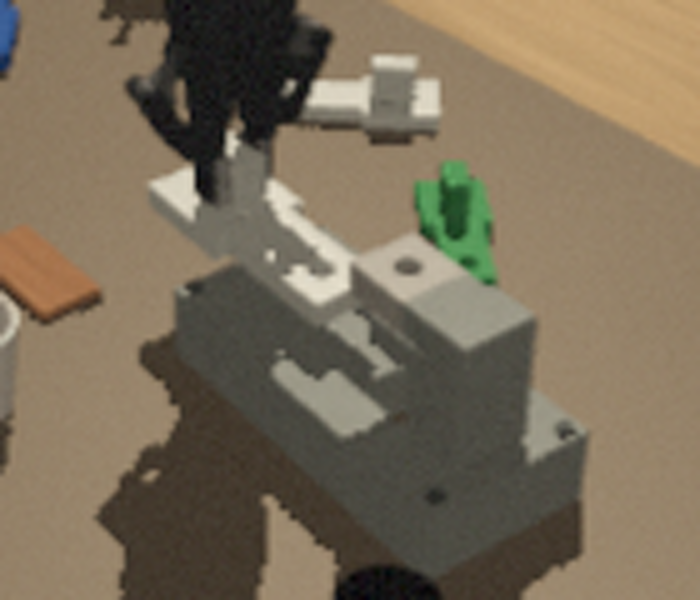

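Scene crop: the die is held level, aimed under the arm, with its hole at about (320,266). The guide mouth is at (409,266). I'll cross-check both in the scene camera.

```bash
cat >> h.py <<'E'
MS=np.array([[-0.7502578975184419,0.6611137475666186,0.00645755291335661,455.07297491061865],[0.3581597614432635,0.4146249039936961,-0.8365451418011598,-82.3519105018346],[-0.5557289559615479,-0.6253117636560498,-0.5478599508444182,1486.7861339994558]])
def projS(P):
    c=np.asarray(P)@MS[:,:3].T+MS[:,3]; return c[:,:2]/c[:,2:]*392.5206+[278.1413,211.7204]
E
python3 - <<'E'
from h import *
np.set_printoptions(precision=1,suppress=True)
f=lambda P:(projS(P)-[220,180]+.5)*5-.5
p=[594.7,77.5,1.4926]
print(f(place(p,[(0,0,127),(-22,-22,127),(-22,22,127),(75,25,130),(75,-25,130),(40,25,130),(90,55,48),(90,-55,48)])))
d=[581.5+85.9*.0778,-83.3+85.9*.997,1.4926]
print('die',f(place(d,[(0,0,79.4),(25,-22,79.4),(25,22,79.4),(25,22,63.4)])))
print('mm per crop px', np.linalg.norm(f(place(p,[(10,0,127)]))-f(place(p,[(0,0,127)])))/10,np.linalg.norm(f(place(p,[(0,10,127)]))-f(place(p,[(0,0,127)])))/10)
E
```

```text
[[407.9 267.5]
 [349.5 262.3]
 [413.2 233.8]
 [540.2 315.8]
 [466.  352.5]
 [494.2 282.6]
 [589.1 430.8]
 [432.  516.5]]
die [[320.6 271.3]
 [316.7 306.9]
 [378.4 278.7]
 [377.6 301.3]]
mm per crop px 1.5187645856189353 1.5927159640322013
```

View pics/t2c.png

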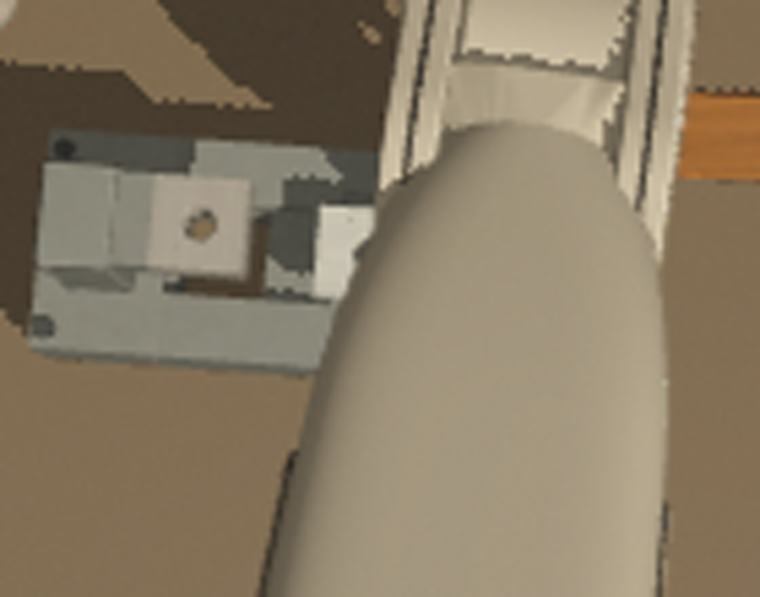

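The top crop shows the die's end corners at (318,206) and (316,296), and the guide mouth at (201,226).

```bash
python3 - <<'E'
from h import *
np.set_printoptions(precision=1,suppress=True)
f=lambda P:(proj(P)-[180,150]+.5)*5.43-.5
p=[594.7,77.5,1.4926]
d=[581.5+85.9*.0778,-83.3+85.9*.997,1.4926]
print(f(place(p,[(0,0,127),(-22,-22,127),(-22,22,127)])))
print(f(place(d,[(25,-22,79.4),(25,22,79.4)])))
E
```

```text
[[199.8 224.8]
 [250.8 181.4]
 [243.1 274.6]]
[[320.5 204.3]
 [313.4 294.2]]
```

>>> servo_tool(motion=[0.008,0.0003,0,0,0,0,0,0.023,0.0006,0,0,0,0,0,0.04,0.0006,0,0,0,0,0,0.057,0.0006,0,0,0,0,0,0.07,0.0006,0,0,0,0,0,0.0755,0.0006,0,0,0,0,0,0.0755,0.0006,0,0,0,0,0,0.0755,0.0006,0,0,0,0,0])

```text
time_s: 6.2
eef_pos: [588.9, -8.4, 91.4]
tool_rot: [0.734, 0.679, -0.0, 0.0]
wrist_force: [0.2, -0.0, -5.3]
opening: 0.246
grasp_force: 88.4
```

>>> servo_tool(motion=[0,0,0.004,0,0,0,0,0,0,0.008,0,0,0,0,0,0,0.012,0,0,0,0,0,0,0.013,0,0,0,0,0,0,0.013,0,0,0,0])

```text
time_s: 6.7
eef_pos: [588.6, -8.6, 77.9]
tool_rot: [0.735, 0.678, -0.0, -0.0]
wrist_force: [0.2, -0.3, -5.1]
opening: 0.247
grasp_force: 88.4
```

>>> servo_tool(motion=[0.0005,-0.0005,0.002,0,0,0,0,0.0005,-0.0005,0.004,0,0,0,0,0.0005,-0.0005,0.006,0,0,0,0,0.0005,-0.0005,0.006,0,0,0,0])

```text
time_s: 7.1
eef_pos: [588.1, -7.8, 72.1]
tool_rot: [0.734, 0.679, -0.0, -0.0]
wrist_force: [-0.5, 0.4, -4.6]
opening: 0.245
grasp_force: 88.4
```

>>> servo_tool(motion=[0,0,0.002,0,0,0,0,0,0,0.004,0,0,0,0,0,0,0.006,0,0,0,0,0,0,0.007,0,0,0,0,0,0,0.007,0,0,0,0])

```text
time_s: 7.6
eef_pos: [588.2, -7.9, 65.2]
tool_rot: [0.734, 0.679, -0.0, -0.0]
wrist_force: [0.6, 1.2, -4.9]
opening: 0.247
grasp_force: 88.4
```

Free all the way so far; seat it.

>>> servo_tool(motion=[0,0,0.001,0,0,0,0,0,0,0.002,0,0,0,0,0,0,0.003,0,0,0,0,0,0,0.003,0,0,0,0])

```text
time_s: 8.0
eef_pos: [588.6, -7.9, 63.1]
tool_rot: [0.734, 0.679, 0.0, 0.0]
wrist_force: [-1.9, 0.0, 0.5]
opening: 0.244
grasp_force: 89.2
```

>>> servo_tool(motion=[0,0,0.0015,0,0,0,0,0,0,0.0015,0,0,0,0,0,0,0.0005,0,0,0,0.03,0,0,0,0,0,0,0.05,0,0,0,0,0,0,0.05,0,0,0,0,0,0,0.05,0,0,0,0,0,0,0.05])

```text
time_s: 8.7
eef_pos: [588.5, -7.8, 62.3]
tool_rot: [0.734, 0.679, -0.0, -0.0]
wrist_force: [0.2, -0.1, -0.4]
opening: 0.589
grasp_force: 0.0
```

>>> servo_tool(motion=[0,0,-0.015,0,0,0,0.05,0,0,-0.045,0,0,0,0.05,0,0,-0.09,0,0,0,0.05,0,0,-0.14,0,0,0,0.05,0,0,-0.185,0,0,0,0.05,-0.04,0,-0.2,0,0,0,0.05,-0.09,0,-0.2,0,0,0,0.05,-0.14,0,-0.2,0,0,0,0.05,-0.16,0,-0.2,0,0,0,0.05,-0.16,0,-0.2,0,0,0,0.05])

```text
time_s: 9.7
eef_pos: [575.2, -170.7, 262.0]
tool_rot: [0.736, 0.677, -0.0, 0.0]
wrist_force: [-0.1, 0.4, 0.1]
opening: 0.58
grasp_force: 0.0
```

```bash
python3 - <<'E'
from h import *
import cv2
s=r.observe();print(s['eef_pos'],s['wrist_force'],s['q'])
c=r.read_camera("top")["image"];d=r.read_camera("scene")["image"]
b=cv2.resize(d[200:300,240:350],(440,400),interpolation=cv2.INTER_CUBIC)
a=cv2.resize(c[160:240,175:247],(360,400),interpolation=cv2.INTER_CUBIC)
cv2.imwrite("pics/seat.png",np.hstack([b,a]))
E
```

```text
[ 575.21881206 -170.65659789  262.04136104] [-0.11297254  0.43526607  0.14213257] [-2.88126793e-01  4.38919815e-01  3.46132197e-01  1.47823792e+00
 -5.73486207e-04  1.36675574e+00]
```

View pics/seat.png

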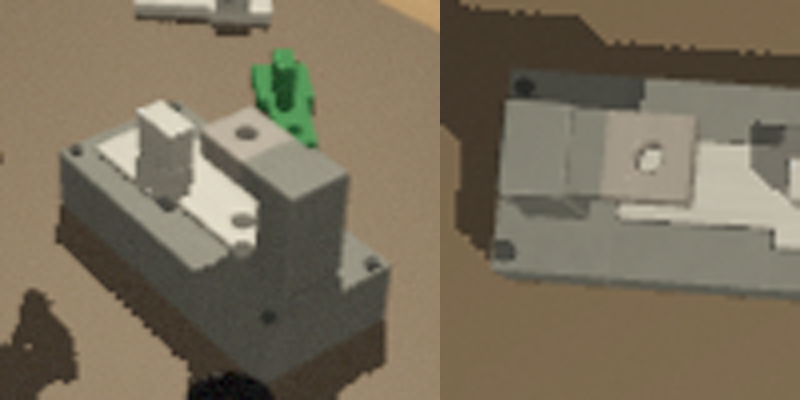

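The die sits level and parallel in its pocket (scene crop lug (165,150), plate just proud of the rim), and it has been released. Next is the rod.

```bash
python3 - <<'E'
from h import *
print(step([575.2,-170.7,262],-.079,[465.2,319.1,250],1.61))
E
```

```text
(array([ 0.4796, -0.1483,  0.012 ]), -1.689)
```

>>> servo_tool(motion=[0.4796,-0.1483,0.012,0,0,-1.689,0.045,0.4796,-0.1483,0.012,0,0,-1.689,0.045,0.4796,-0.1483,0.012,0,0,-1.689,0.045,0.4796,-0.1483,0.012,0,0,-1.689,0.045,0.4796,-0.1483,0.012,0,0,-1.689,0.045,0.4796,-0.1483,0.012,0,0,-1.689,0.045,0.4796,-0.1483,0.012,0,0,-1.689,0.045,0.4796,-0.1483,0.012,0,0,-1.689,0.045,0.4796,-0.1483,0.012,0,0,-1.689,0.045,0.4796,-0.1483,0.012,0,0,-1.689,0.045])

```text
time_s: 10.8
eef_pos: [464.2, 323.8, 250.7]
tool_rot: [0.07, 0.998, 0.0, 0.0]
wrist_force: [0.3, 1.3, 0.0]
opening: 0.526
grasp_force: 0.0
```

```bash
python3 - <<'E'
from h import *
s=r.observe();y=R.from_quat(s['tool_rot']).as_matrix()[:,1];a=np.arctan2(y[1],y[0]);print(s['eef_pos'],a,step(s['eef_pos'],a,[465.2,319.1,250],1.61))
E
```

```text
[464.16323931 323.80819366 250.70174162] 1.4301556318567858 (array([-0.0017, -0.0045,  0.0007]), np.float64(-0.1798))
```

>>> servo_tool(motion=[0,0,0,0,0,-0.09,0.045,0,0,0,0,0,-0.18,0.045,0,0,0,0,0,-0.18,0.045,0,0,0,0,0,-0.18,0.045])

```text
time_s: 11.2
eef_pos: [465.4, 321.3, 250.5]
tool_rot: [-0.015, 1.0, 0.0, -0.0]
wrist_force: [-0.2, -0.3, 0.5]
opening: 0.528
grasp_force: 0.0
```

```bash
python3 - <<'E'
from h import *
s=r.observe();y=R.from_quat(s['tool_rot']).as_matrix()[:,1];a=np.arctan2(y[1],y[0]);print(s['eef_pos'],a,step(s['eef_pos'],a,[465.2,319.1,162],1.61))
E
```

```text
[465.41528591 321.2621605  250.49748008] 1.6010087332144627 (array([ 0.0003, -0.0022,  0.0885]), np.float64(-0.009))
```

>>> servo_tool(motion=[0,-0.002,0.01,0,0,-0.009,0.045,0,-0.002,0.03,0,0,-0.009,0.045,0,-0.002,0.053,0,0,-0.009,0.045,0,-0.002,0.073,0,0,-0.009,0.045,0,-0.002,0.085,0,0,-0.009,0.045,0,-0.002,0.0885,0,0,-0.009,0.045,0,-0.002,0.0885,0,0,-0.009,0.045])

```text
time_s: 11.9
eef_pos: [466.3, 318.0, 161.7]
tool_rot: [-0.019, 1.0, -0.0, -0.0]
wrist_force: [0.2, -0.5, 1.0]
opening: 0.526
grasp_force: 0.0
```

>>> servo_tool(motion=[0,0.0005,0,0,0,0,0.03,0,0.0005,0,0,0,0,0.02,0,0.0005,0,0,0,0,0.0,0,0.0005,0,0,0,0,0.0,0,0.0005,0,0,0,0,0.0,0,0.0005,0,0,0,0,0.0], force=30)

```text
time_s: 12.5
eef_pos: [467.0, 319.4, 163.3]
tool_rot: [-0.02, 1.0, 0.001, 0.001]
wrist_force: [0.1, 0.1, 6.2]
opening: 0.222
grasp_force: 29.7
```

>>> servo_tool(motion=[0,0,0,0,0,0,0,0,0,0,0,0,0,0,0,0,0,0,0,0,0], force=80)

```text
time_s: 12.8
eef_pos: [467.0, 319.4, 163.4]
tool_rot: [-0.02, 1.0, 0.001, 0.001]
wrist_force: [-0.3, 0.7, 6.6]
opening: 0.208
grasp_force: 77.8
```

>>> servo_tool(motion=[0,0,-0.005,0,0,0,0,0,0,-0.015,0,0,0,0,0,0,-0.03,0,0,0,0,0,0,-0.05,0,0,0,0,0,0,-0.07,0,0,0,0,0,0,-0.092,0,0,0,0,0,0,-0.114,0,0,0,0,0,0,-0.13,0,0,0,0,0,0,-0.14,0,0,0,0,0,0,-0.145,0,0,0,0])

```text
time_s: 13.8
eef_pos: [466.4, 318.9, 307.9]
tool_rot: [-0.02, 1.0, 0.0, 0.0]
wrist_force: [0.2, -0.0, -1.9]
opening: 0.208
grasp_force: 78.4
```

```bash
python3 - <<'E'
from h import *
s=r.observe();M_=R.from_quat(s['tool_rot']).as_matrix();y=M_[:,1];a=np.arctan2(y[1],y[0]);print(s['eef_pos'],a,M_[:,2],s['wrist_force'],s['ft_torque'],s['q'])
for t in(1.4926,1.61,1.4926+1.5708): print(t,step(s['eef_pos'],a,[594.7,77.5,312],t))
E
```

```text
[466.37254479 318.86276243 307.86539196] 1.6099904092380632 [ 4.76499795e-04  2.99176159e-04 -9.99999842e-01] [ 0.20846416 -0.0466888  -1.88742217] [ 0.01724305  0.00791797 -0.01379863] [ 5.99719519e-01  3.58877528e-01  3.44041873e-01  1.55539847e+00
 -2.19735959e-05  5.60525499e-01]
1.4926 (array([-0.1188, -0.2462, -0.0041]), np.float64(0.1174))
1.61 (array([-0.1188, -0.2462, -0.0041]), np.float64(-0.0))
3.0633999999999997 (array([-0.1188, -0.2462, -0.0041]), np.float64(-1.4534))
```

>>> servo_tool(motion=[-0.006,-0.012,0,0,0,0,0,-0.02,-0.042,0,0,0,0,0,-0.04,-0.082,0,0,0,0,0,-0.06,-0.123,0,0,0,0,0,-0.08,-0.164,0,0,0,0,0,-0.1,-0.204,0,0,0,0,0,-0.114,-0.234,0,0,0,0,0,-0.12,-0.246,0,0,0,0,0,-0.12,-0.246,0,0,0,0,0,-0.12,-0.246,0,0,0,0,0])

```text
time_s: 14.8
eef_pos: [595.3, 78.0, 306.2]
tool_rot: [-0.02, 1.0, 0.0, -0.001]
wrist_force: [-0.3, -0.5, -1.5]
opening: 0.206
grasp_force: 78.4
```

```bash
python3 - <<'E'
from h import *
import cv2
s=r.observe();print(s['eef_pos'],s['tool_rot'],s['wrist_force'])
c=r.read_camera("top")["image"];d=r.read_camera("scene")["image"]
cv2.imwrite("pics/s4.png",d);cv2.imwrite("pics/t4.png",c)
p=s['eef_pos'];print(projS([[p[0]-1.3,p[1],p[2]-148.4],[p[0]-1.3,p[1],p[2]-23.4],[594.7,77.5,127]]))
b=cv2.resize(d[180:255,270:345],(600,600),interpolation=cv2.INTER_CUBIC)
a=cv2.resize(c[180:220,195:235],(200,200),interpolation=cv2.INTER_CUBIC)
o=np.zeros((600,800,3),np.uint8);o[:,:600]=b;o[:200,600:]=a
cv2.imwrite("pics/rodhover.png",o)
E
```

```text
[595.29832608  77.95722336 306.18683261] [-1.95430622e-02  9.99808494e-01  2.44214264e-04 -9.91938586e-04] [-0.28577843 -0.52164025 -1.54596706]
[[301.9573173  223.52554624]
 [304.00118126 181.30484545]
 [301.18433987 233.09501914]]
```

View pics/rodhover.png

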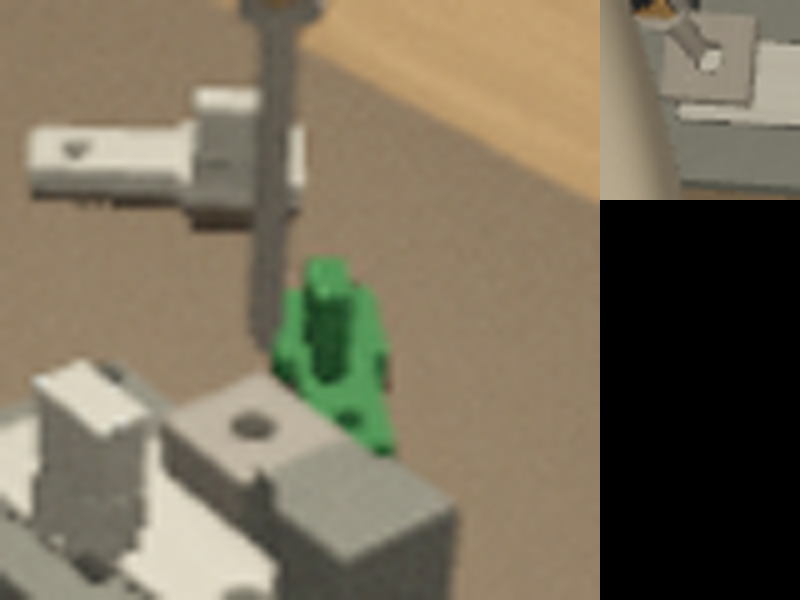

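Scene crop: guide mouth at (253,426), matching the prediction. The rod tip is at about (262,350), hanging upright roughly 1 mm to the right of where predicted. I'll shift about 1 mm and lower in stages, watching the side force.

>>> servo_tool(motion=[-0.0012,-0.0005,0.005,0,0,0,0,-0.0012,-0.0005,0.015,0,0,0,0,-0.0012,-0.0005,0.027,0,0,0,0,-0.0012,-0.0005,0.036,0,0,0,0,-0.0012,-0.0005,0.042,0,0,0,0,-0.0012,-0.0005,0.046,0,0,0,0,-0.0012,-0.0005,0.046,0,0,0,0])

```text
time_s: 15.6
eef_pos: [596.8, 77.3, 260.3]
tool_rot: [-0.02, 1.0, -0.0, -0.001]
wrist_force: [0.1, 0.7, -2.9]
opening: 0.208
grasp_force: 78.4
```

>>> servo_tool(motion=[0,0,0.006,0,0,0,0,0,0,0.014,0,0,0,0,0,0,0.023,0,0,0,0,0,0,0.032,0,0,0,0,0,0,0.04,0,0,0,0,0,0,0.046,0,0,0,0,0,0,0.048,0,0,0,0,0,0,0.048,0,0,0,0])

```text
time_s: 16.4
eef_pos: [596.9, 77.3, 212.6]
tool_rot: [-0.02, 1.0, -0.0, -0.0]
wrist_force: [0.0, 0.2, -2.5]
opening: 0.209
grasp_force: 78.4
```

Tip at about 64 mm with no contact; continue through the die.

>>> servo_tool(motion=[0,0,0.004,0,0,0,0,0,0,0.01,0,0,0,0,0,0,0.016,0,0,0,0,0,0,0.021,0,0,0,0,0,0,0.024,0,0,0,0,0,0,0.024,0,0,0,0])

```text
time_s: 17.0
eef_pos: [596.7, 77.3, 188.2]
tool_rot: [-0.02, 1.0, -0.0, -0.001]
wrist_force: [0.9, -0.5, -1.2]
opening: 0.211
grasp_force: 78.4
```

>>> servo_tool(motion=[0,0,0.004,0,0,0,0,0,0,0.01,0,0,0,0,0,0,0.016,0,0,0,0,0,0,0.021,0,0,0,0,0,0,0.0235,0,0,0,0,0,0,0.0235,0,0,0,0,0,0,0.0235,0,0,0,0])

```text
time_s: 17.7
eef_pos: [597.2, 77.3, 165.6]
tool_rot: [-0.02, 1.0, 0.0, 0.0]
wrist_force: [-0.1, -0.6, -2.3]
opening: 0.209
grasp_force: 78.4
```

>>> servo_tool(motion=[0,0,0,0,0,0,0,0,0,0,0,0,0,0,0,0,0,0,0,0,0,0,0,0,0,0,0,0,0,0,0,0,0,0,0])

```text
time_s: 18.2
eef_pos: [597.1, 77.3, 165.5]
tool_rot: [-0.02, 1.0, 0.0, 0.0]
wrist_force: [-0.0, 0.6, -1.9]
opening: 0.209
grasp_force: 78.4
```

```bash
python3 - <<'E'
from h import *
s=r.observe();print(s['eef_pos'],s['wrist_force'],s['ft_torque'],abs(s['dq']).max());print(r.sign_off())
E
```

```text
[597.12483703  77.30833625 165.54651271] [-0.04977542  0.60966911 -1.87213371] [ 0.00611325 -0.06822809 -0.03677899] 0.002815757705911944
the job is handed in; nothing more can be done
None
```

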